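# Pack two jars in the airtight box and seat its lid corner by corner

## Task

Pack the two jars away in the open white airtight box: first stand the tall slim jar in the back of the box (the half away from you), then the squat jar in the front half, both upright on its floor and clear of the walls. Put the clear lid on the box and press it down one corner after another until the blue seal is fully home at all four corners and the lid sits flat. Set everything down gently without dropping it, and leave the mug, the honey jar and the jam jar where they stand.

Things in the scene. Friction and masses are not known exactly. Their poses are not given: they have to be found in the camera images.
- base_rim (a point): Centre of the mouth of the open white plastic box base (fixed), at rim level, 60 mm above the table. x points to the back of the box (away from the robot, within 15 degrees), y left, z up. Back half: x > 0. Mouth 180 (x) by 150 mm (y); walls 4 mm; a flange round the rim makes it 208 by 178 mm outside.
- base_floor (a point): Centre of the box's inside floor, 56 mm below the rim, 4 mm above the table; same axes as base_rim. Floor 180 (x) by 150 mm (y). The lid's tongue comes down inside the walls, so what stands here must keep at least 13 mm from the walls; what is up to 110 mm high fits under the lid.
- lid_handle (a point): Centre of the blue handle bar of the loose clear lid (0.3 kg; starts right way up on the table). x along the bar, z up. Bar 92 (x) by 20 (y) by 14 mm, 19 mm free under it. This point is 26 mm above the lid's top face, 92 mm above the underside of its flange, 114 mm above its lowest edge. On the box it is 103 mm above the rim before pressing, 94 to 95 mm when fully seated.
- lid_top (a point): Middle of the lid's flat top face, 198 (x) by 168 mm (y), 88 mm above its lowest edge; axes as lid_handle. Press here near the corners, such as 85 mm (x) and 70 mm (y) from the middle. Grey flange 208 by 178 mm lower down; a tongue under it, 22 mm deep, enters the box's mouth with 4 mm play a side, lower edge leaning in. Fits either way round (half a turn), handle along the box's x.
- spice_jar_center (a point): Centre, half-way up, of the tall slim glass spice jar with a green cap: 46 mm in diameter, 106 mm high, 0.11 kg, upright, loose.
- squat_jar_center (a point): Centre, half-way up, of the squat glass jar with a wide dark-green cap: widest 68 mm in diameter (cap 63 mm, 10 mm high), 84 mm high, 0.25 kg, upright, loose.
- seal_far_left (a joint): Blue silicone seal piece at the far left corner of the box (x+ y+ in base_rim's axes), how far pressed in, m: 0 = 11 mm proud of the rim, 0.008 or more = home, 3 mm proud. An L with 28 mm arms, corner 98 mm (x), 83 mm (y) from the middle. Yields at about 6 N, that is 8 to 15 N on the lid's top near that corner (neighbours may sink partly), and stays where pressed; soft stop at 0.008.
- seal_far_right (a joint): Blue silicone seal piece at the far right corner of the box (x+ y- in base_rim's axes), how far pressed in, m: 0 = 11 mm proud of the rim, 0.008 or more = home, 3 mm proud. An L with 28 mm arms, corner 98 mm (x), 83 mm (y) from the middle. Yields at about 6 N, that is 8 to 15 N on the lid's top near that corner (neighbours may sink partly), and stays where pressed; soft stop at 0.008.
- seal_near_left (a joint): Blue silicone seal piece at the near left corner of the box (x- y+ in base_rim's axes), how far pressed in, m: 0 = 11 mm proud of the rim, 0.008 or more = home, 3 mm proud. An L with 28 mm arms, corner 98 mm (x), 83 mm (y) from the middle. Yields at about 6 N, that is 8 to 15 N on the lid's top near that corner (neighbours may sink partly), and stays where pressed; soft stop at 0.008.
- seal_near_right (a joint): Blue silicone seal piece at the near right corner of the box (x- y- in base_rim's axes), how far pressed in, m: 0 = 11 mm proud of the rim, 0.008 or more = home, 3 mm proud. An L with 28 mm arms, corner 98 mm (x), 83 mm (y) from the middle. Yields at about 6 N, that is 8 to 15 N on the lid's top near that corner (neighbours may sink partly), and stays where pressed; soft stop at 0.008.
- mug: Cream mug, 83 x 117 x 94 mm, origin under its centre. Bystander.
- honey_jar: Honey jar with a grey metal cap, 71 mm in diameter, 110 mm high, origin under its centre. Bystander.
- jam_jar: Jar of red jam with a white cap, 72 mm in diameter, 102 mm high, origin under its centre. Bystander.
Mind the look-alikes: they are no part of the job. What is shaped like the part that bears squat_jar_center but pink or yellow is not meant.

How it is judged:
On the way, in this order (a step that is already met when the one before it is completed fails the run):
1. the tall jar stands upright on the floor of the box's back half, released (x of spice_jar_center in the frame of base_rim between 0.005 and 0.09 m and y of spice_jar_center in the frame of base_rim between -0.075 and 0.075 m and z of spice_jar_center in the frame of base_rim below 0.003 m and angle between spice_jar_center's own z axis and vertical below 0.12 rad and contact force between the fingers and spice_jar below 0.1 N and linear speed of spice_jar below 0.03 m/s), for 0.2 s.
2. the squat jar stands upright on the floor of the front half, released, with the tall jar still in the back (x of squat_jar_center in the frame of base_rim between -0.09 and -0.005 m and y of squat_jar_center in the frame of base_rim between -0.075 and 0.075 m and z of squat_jar_center in the frame of base_rim below -0.008 m and angle between each of squat_jar_center, spice_jar_center's own z axis and vertical below 0.12 rad and contact force between the fingers and squat_jar below 0.1 N and linear speed of squat_jar below 0.03 m/s and x of spice_jar_center in the frame of base_rim between 0.005 and 0.09 m and y of spice_jar_center in the frame of base_rim between -0.075 and 0.075 m and z of spice_jar_center in the frame of base_rim below 0.003 m), for 0.2 s.
3. the lid lies in place on the still proud seal (all four corner pieces pressed less than 6 mm) (horizontal distance between lid_handle and base_rim below 0.015 m and angle between lid_handle's own z axis and vertical below 0.09 rad and z of lid_handle in the frame of base_rim between 0.097 and 0.109 m and value of joint each of seal_far_left, seal_far_right, seal_near_left, seal_near_right below 0.006 m), for 0.1 s.
4. at least one corner is pressed home (over 6.5 mm) while at least one other is still up (under 4 mm): corner by corner, not all at once (((value of joint seal_far_left above 0.0065 m and value of joint any of seal_far_right, seal_near_left, seal_near_right below 0.004 m) or (value of joint seal_far_right above 0.0065 m and value of joint any of seal_far_left, seal_near_left, seal_near_right below 0.004 m) or (value of joint seal_near_left above 0.0065 m and value of joint any of seal_far_left, seal_far_right, seal_near_right below 0.004 m) or (value of joint seal_near_right above 0.0065 m and value of joint any of seal_far_left, seal_far_right, seal_near_left below 0.004 m))), for 0.1 s.
At the end, for the whole second after the job is handed in: Seal pressed in over 6.5 of 8 mm at all four corners; lid at rest, flat within 0.03 rad, centred within 10 mm, handle centre under 97.2 mm above the rim; both jars upright within 0.12 rad on the box floor, tall one over 5 mm behind the middle, squat one over 5 mm before it (value of joint each of seal_far_left, seal_far_right, seal_near_left, seal_near_right above 0.0065 m and z of lid_handle in the frame of base_rim below 0.0972 m and angle between lid_handle's own z axis and vertical below 0.03 rad and horizontal distance between lid_handle and base_rim below 0.01 m and linear speed of lid below 0.02 m/s and x of spice_jar_center in the frame of base_rim between 0.005 and 0.09 m and y of spice_jar_center in the frame of base_rim between -0.075 and 0.075 m and z of spice_jar_center in the frame of base_rim below 0.003 m and angle between each of spice_jar_center, squat_jar_center's own z axis and vertical below 0.12 rad and x of squat_jar_center in the frame of base_rim between -0.09 and -0.005 m and y of squat_jar_center in the frame of base_rim between -0.075 and 0.075 m and z of squat_jar_center in the frame of base_rim below -0.008 m); the robot touches nothing.
It fails at once if a bystander (mug, honey jar, jam jar) is moved more than 25 mm (distance of any of mug, honey_jar, jam_jar from where it was at the start of the episode above 0.025 m).
It fails at once if a jar or the lid is dropped or thrown (over 0.6 m/s with no finger on it) ((linear speed of spice_jar above 0.6 m/s and contact force between the fingers and spice_jar below 0.05 N) or (linear speed of squat_jar above 0.6 m/s and contact force between the fingers and squat_jar below 0.05 N) or (linear speed of lid above 0.6 m/s and contact force between the fingers and lid below 0.05 N)).
It also fails if it takes over 72 s, if anything falls off the work surface, if the arm or the gripper's body presses on something with over 40 N, if the wrist force passes 120 N, or if a joint passes its speed limit or range.

## Robot

A 6-joint arm with a two-finger parallel gripper is mounted at the origin on a cart in front of the work surface, level with it; the furniture and walls round the work are solid. World frame = base frame: x ahead of the robot, y to its left, z up, the work surface at z = 0. Lengths are in m, angles in rad, forces in N, time in s.
With the tool pointing down it reaches from about 0.375 to 0.75 m from the base axis. Payload 9 kg.
Tool frame: the origin (TCP) lies between the finger pads; the fingertips stand 14 mm ahead of it and the grasp point (between the pads) lies 5 mm behind it; z points along the fingers, y is the line along which they close (so a half turn about z gives the same grasp; the last joint's range is limited). The gripper opens to 85 mm and grips with 20 to 120 N. Pads are 22 mm wide; open, the fingers measure 114 mm over their backs; the gripper's body (76 mm by 85 mm) begins 54 mm behind the grasp point. The pads swing forward as they close: fully open they stand 13 mm farther back than shut.
Start: joints at [0.928, 0.104, 0.097, 1.564, 0, 1.353], TCP at [0.247, 0.547, 0.245] pointing down, gripper open.
Joint ranges: [-2.99, 2.99], [-0.84, 1.86], [-1.1, 1.16], [-1.84, 2.11], [-1.51, 1.56], [-3.14, 3.14]. Speed limits (rad/s): [2.22, 2.22, 2.57, 3.14, 3.14, 3.14].

## Interface

Orientations are given as a rotation vector (axis times angle).
In Python, from station import monitor, optics, close_job gives the robot as it stands.
- The arm moves only by the tool play_rows, never from a script. Its argument "increments" is a list of rows, each a list of 3 entries, a list of its own where there are three numbers: the shift along the tool's x, y, z in mm, then the turn about the tool's z in degrees, then the finger opening in mm, from 0 to 85.4. In form: [[[tx, ty, tz], spin, jaw], ...]. A call has 1 to 10 rows; each row is the pose to reach, as a shift and turn from the pose commanded when the call began, along the tool's axes at that moment; what a row does not reach only later rows make up. A row lasts 1/12 s, in which the tool goes at most 41.7 mm and 7.16 degrees, less where a joint would pass 70% of its speed; a pose out of reach is approached as far as the arm can. A call with a gripper value outside its range is refused whole. The fingers move at their own pace and stop on an object; "force" is the grip in N (left out, the last holds). Time passes only in rows, so rows that repeat a pose let the fingers close. It gives the time, the measured TCP pose, the force, the opening and the grip force at its end, in the units of the state.
- monitor.observe(): the state, without advancing time (a new reading comes with each control period).
- optics.get_image(name): name is "scene" or "top"; returns the picture (480x640x3 uint8, blue, green, red); there is no depth.
- optics.camera_info(name): a dict with "vertical_fov" (degrees; the focal length in pixels is half the picture's height over the tangent of half this angle, whatever the lens; pixels are square), "cx", "cy" (the principal point, pixels), "eye" and "attitude" of the camera in the world. Camera axes: x right, y down, z forward; pixel columns grow to the right and rows downward; lengths in m; the calibration is good to about 2 mm. A picture is of the moment at which its call begins. camera_info takes no time and is no camera call.
- close_job(): hands the job in; it is judged then, once.
The state is a dict: "t": time; "joint_positions": joint angles; "dq": joint speeds; "tau": joint torques, N m; "ee_pos": TCP position; "ee_rot": TCP orientation; "force": force on the tool from outside, world axes, zero at the start; "moment": the same for the moment, N m; "grip_width": finger opening in m; "grasp_force": force on a finger pad.
Only numpy, scipy, OpenCV 4.12 (cv2) and the standard library are available. Lean on these libraries where they do the work, as an engineer would, in place of code of your own. Each camera call takes 0.05 s, during which the arm holds its last target. There are 200 camera calls.

## Working session

There is one attempt and no reset: what is moved stays moved. The work goes in short steps, Python scripts to look and compute and a tool call to move; the robot and the scene stay as the last step left them, time stands still between calls to the robot, and variables do not carry over. Pictures are saved under pics/ and viewed, at most 10 in all, crops included, and the job is handed in when it is done.

Besides the shell and the picture viewer there is one more tool, called as name(argument=value, ...), one argument or row to a line, values as JSON. play_rows: Moves the arm, as the interface text tells. Its arguments: {"type":"object","properties":{"increments":{"type":"array"},"force":{"type":"number"}},"required":["increments"]}

```bash
mkdir -p pics; cat > h.py <<'E'
import numpy as np, cv2
from scipy.spatial.transform import Rotation as R
from station import monitor, optics
def cam(n):
    c=optics.camera_info(n); f=240/np.tan(np.radians(c["vertical_fov"])/2)
    return c,f
E
python3 - <<'E'
from h import *
for n in("scene","top"):
    print(optics.camera_info(n)); cv2.imwrite(f"pics/{n}0.png",optics.get_image(n))
s=monitor.observe();print(s)
E
```

```text
{'vertical_fov': 53.93675570692461, 'cx': 324.70957550513344, 'cy': 239.88394650322837, 'eye': array([-0.00379454, -0.37709024,  0.90205868]), 'attitude': array([-2.14530838,  1.24124023, -0.46122767])}
{'vertical_fov': 49.83397291295721, 'cx': 322.29253629652584, 'cy': 243.24067152434677, 'eye': array([0.13946167, 0.00743422, 1.2818019 ]), 'attitude': array([-1.97104415,  2.10468278, -0.38174442])}
{'t': 0.1, 'joint_positions': array([ 9.28283157e-01,  1.04660524e-01,  9.65187547e-02,  1.56388213e+00,
       -1.55223271e-05,  1.35310105e+00]), 'dq': array([ 0.00203626, -0.00169769,  0.00193112,  0.00141492, -0.00137765,
        0.00160977]), 'tau': array([ 4.40371834e-03, -5.58206856e+01,  5.04720640e+01,  1.31135809e-02,
       -3.77598408e-04, -2.25421149e-05]), 'ee_pos': array([0.24710955, 0.54643594, 0.24457224]), 'ee_rot': array([-6.62190792e-01, -3.07050118e+00,  1.76252693e-03]), 'force': array([-0.30354298, -0.32107144,  0.21378888]), 'moment': array([-0.02071428, -0.05088997, -0.05517078]), 'grasp_force': 0.0, 'grip_width': 0.0855451817951444}
```

View pics/scene0.png

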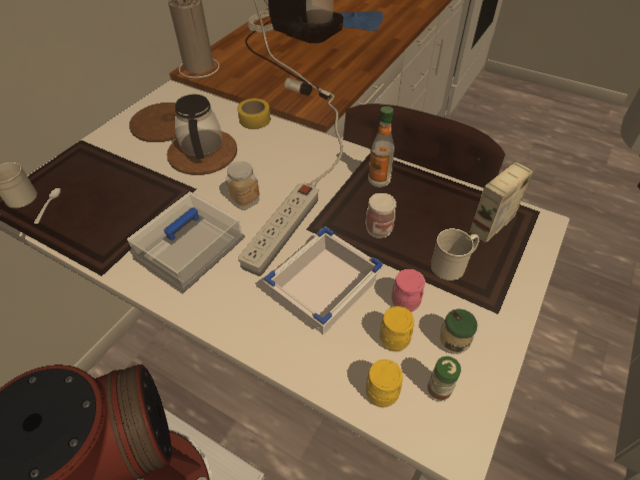

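View pics/top0.png

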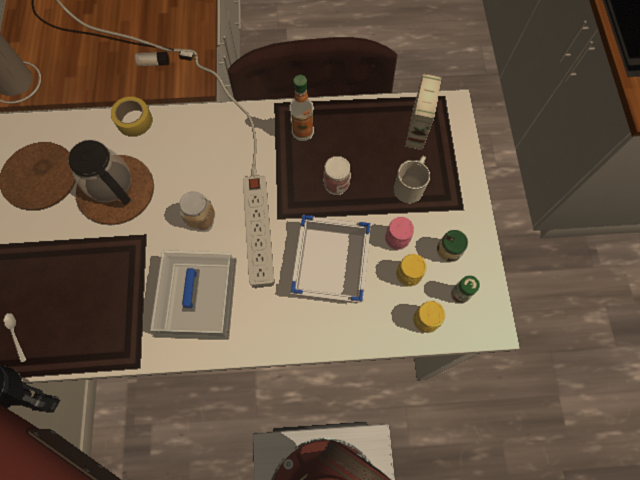

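Tall jar candidates: only the slim green-capped one (scene 446,377; top 466,289). Squat candidates: green (scene 459,330; top 453,245), pink (408,290), yellow (397,328) and yellow (384,383). I choose the green one. The orange bottle at (381,150) also has a green cap and is excluded. The lid is at top (190,290), and the box with blue corners is at top (331,260).

```bash
cat >> h.py <<'E'
def ray(n,p):
    c,f=cam(n); d=np.array([(p[0]-c["cx"])/f,(p[1]-c["cy"])/f,1.])
    d=R.from_rotvec(c["attitude"]).as_matrix()@d
    return np.array(c["eye"]),d/np.linalg.norm(d)
def onplane(n,p,z):
    e,d=ray(n,p); return e+d*(z-e[2])/d[2]
def tri(p,q):
    (a,u),(b,v)=ray("scene",p),ray("top",q)
    s=np.linalg.lstsq(np.c_[u,-v],b-a,rcond=None)[0]
    A,B=a+u*s[0],b+v*s[1]; return (A+B)/2,np.linalg.norm(A-B)
def proj(n,P):
    c,f=cam(n); q=R.from_rotvec(c["attitude"]).as_matrix().T@(np.array(P)-c["eye"])
    return np.array([c["cx"]+f*q[0]/q[2],c["cy"]+f*q[1]/q[2]])
def blobs(im,lo,hi,roi,amin=30):
    m=cv2.inRange(cv2.cvtColor(im,cv2.COLOR_BGR2HSV),np.array(lo),np.array(hi))
    k=np.zeros_like(m);x0,y0,x1,y1=roi;k[y0:y1,x0:x1]=m[y0:y1,x0:x1]
    k=cv2.morphologyEx(k,cv2.MORPH_CLOSE,np.ones((3,3),np.uint8))
    out=[]
    for c in cv2.findContours(k,cv2.RETR_EXTERNAL,cv2.CHAIN_APPROX_NONE)[0]:
        if cv2.contourArea(c)>=amin: out.append(c)
    return out
def cen(c): m=cv2.moments(c); return np.array([m["m10"],m["m01"]])/m["m00"]
E
python3 - <<'E'
from h import *
S=cv2.imread("pics/scene0.png");T=cv2.imread("pics/top0.png")
for nm,lo,hi,rs,rt in(("green",(45,60,20),(85,255,255),(420,300,500,410),(430,220,500,310)),
  ("blue",(105,120,40),(125,255,255),(120,180,400,340),(140,200,400,320))):
    for n,im,r in(("scene",S,rs),("top",T,rt)):
        for c in blobs(im,lo,hi,r,8):
            print(nm,n,cen(c).round(1),cv2.contourArea(c),np.array(cv2.minAreaRect(c)[0]).round(1),np.array(cv2.minAreaRect(c)[1]).round(1),round(cv2.minAreaRect(c)[2],1))
a=cv2.resize(S[295:410,370:500],None,fx=3,fy=3,interpolation=2);b=cv2.resize(T[215:330,370:500],None,fx=3,fy=3,interpolation=2)
cv2.imwrite("pics/c1.png",np.hstack([a,b]))
E
```

```text
green scene [448.5 367.6] 375.5 [448.8 367.8] [24.7 19.8] 45.0
green scene [462.7 323.4] 457.0 [461.6 322.2] [30.4 23.4] 18.4
green top [469.1 284.7] 252.0 [468.8 284.8] [17.7 18.4] 45.0
green top [455.7 242. ] 349.0 [455.1 241.7] [23.5 22.5] 31.0
blue scene [269.3 277.6] 15.5 [269.5 277.5] [11.  7.] 90.0
blue scene [377.3 264.6] 37.0 [377.3 263.7] [12.2  7.7] 84.3
blue scene [324.8 230.3] 21.5 [325.5 230. ] [13.  6.] 0.0
blue scene [180.2 221.8] 252.5 [181.6 222.4] [12.3 37.9] 48.8
blue top [357.8 297. ] 22.5 [358.5 296.4] [ 7.1 12.2] 52.1
blue top [295.  288.5] 26.0 [296.5 287. ] [10.  9.] 90.0
blue top [188.4 287.5] 255.0 [188.8 287.5] [ 8.9 37.7] 7.1
blue top [365.6 225.3] 19.0 [364. 227.] [ 8. 10.] 0.0
blue top [305.6 218.3] 24.5 [306.5 220. ] [8. 9.] 90.0
```

View pics/c1.png

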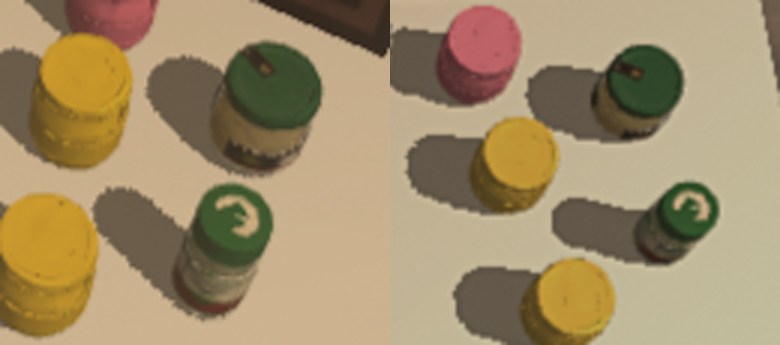

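The crop confirms it. On the left (scene), the squat green cap is at (461,322) and the slim green cap at (449,366). On the right (top), they are at (455,242) and (469.5,284.5). Now I triangulate.

```bash
python3 - <<'E'
from h import *
np.set_printoptions(precision=4,suppress=True)
for n,p,q in(("tall",(449,366),(469.6,284.5)),("squat",(461,322.5),(455,241.7)),("handle",(180.8,222),(188.6,287.5))):
    print(n,*tri(p,q))
S=[(269.3,277.6),(377.3,264.6),(324.8,230.3)];T=[(295,288.5),(365.6,225.3),(305.6,218.3),(357.8,297)]
N=["nearleft","farright","farleft","nearright"]
for i in range(3): print(N[i],*tri(S[i],T[i]))
P=[onplane("top",t,0.069)[:2] for t in T]
for n,p in zip(N,P): print(n,p)
nl,fr,fl,nr=P
print("center",np.mean(P,0),"x dirs",np.degrees(np.arctan2(*(fl-nl)[::-1])),np.degrees(np.arctan2(*(fr-nr)[::-1])),np.linalg.norm(fl-nl),np.linalg.norm(fl-fr))
im=cv2.imread("pics/top0.png")
c=max(blobs(im,(105,120,40),(125,255,255),(140,200,250,320)),key=cv2.contourArea)
b=cv2.boxPoints(cv2.minAreaRect(c));w=np.array([onplane("top",x,.12)[:2] for x in b]);print("handle box",w, )
e=[w[i]-w[i-1] for i in range(4)];L=max(e,key=np.linalg.norm);print(np.linalg.norm(L),np.degrees(np.arctan2(L[1],L[0])))
print(cam("top")[1])
E
```

```text
tall [ 0.4442 -0.373   0.1061] 0.004239619414204586
squat [ 0.5609 -0.3619  0.081 ] 0.0013170438377955404
handle [0.4771 0.2881 0.1095] 2.6366986592692987e-05
nearleft [0.4703 0.0411 0.0676] 0.0006805207043843618
farright [ 0.6271 -0.1467  0.0594] 0.0005180563777013584
farleft [0.6525 0.0052 0.0679] 0.0003056458880537883
nearleft [0.4696 0.0412]
farright [ 0.6231 -0.1453]
farleft [0.6519 0.0053]
nearright [ 0.4387 -0.1087]
center [ 0.5458 -0.0519] x dirs -11.141066251625908 -11.233135236205246 0.1858444927134393 0.1533624372697066
handle box [[0.432  0.2996]
 [0.5212 0.291 ]
 [0.5172 0.2702]
 [0.4281 0.2793]]
0.0896260298741033 -5.513136341650781
516.6346186387024
```

```bash
cat >> h.py <<'E'
np.set_printoptions(precision=4,suppress=True)
def plan(*targets):
    "targets: (x,y,z,yaw of tool x in deg) -> tool shift mm, spin deg"
    s=monitor.observe(); M=R.from_rotvec(s["ee_rot"]).as_matrix(); yaw=np.degrees(np.arctan2(M[1,0],M[0,0]))
    print("t",s["t"],"pos",s["ee_pos"],"yaw",yaw.round(2),"F",s["force"],"w",s["grip_width"],"gf",s["grasp_force"])
    for x,y,z,a in targets:
        d=M.T@(np.array([x,y,z])-s["ee_pos"])*1000
        sp=-((a-yaw+180)%360-180)
        print((d).round(1),"spin",sp.round(1),"dist",np.linalg.norm(d).round(0))
BOX=np.array([0.5458,-0.0519]); BY=np.radians(-11.2)
def box(x,y): return BOX+[x*np.cos(BY)-y*np.sin(BY),x*np.sin(BY)+y*np.cos(BY)]
E
python3 -c "
from h import *
plan((.43,.25,.24,168.8),(.47,-.1,.2,168.8),(.444,-.373,.16,168.8))
for p in((400,228),(412,265),(430,312)): print(onplane('top',p,.084))
print(proj('top',(.444,-.373,.106)),proj('scene',(.444,-.373,.106)))"
```

```text
t 0.1 pos [0.2471 0.5464 0.2446] yaw 155.66 F [-0.3035 -0.3211  0.2138] w 0.0855451817951444 gf 0.0
[-288.8 -194.7    4.7] spin -13.1 dist 348.0
[-469.5 -497.1   45.1] spin -13.1 dist 685.0
[-558.4 -756.5   85.3] spin -13.1 dist 944.0
[ 0.6044 -0.2286  0.084 ]
[ 0.5061 -0.2463  0.084 ]
[ 0.3878 -0.274   0.084 ]
[470.1541 283.8814] [447.878  366.6065]
```

play_rows(
  increments=[
    [[-289,-195,5],-13.1,85],
    [[-289,-195,5],-13.1,85],
    [[-289,-195,5],-13.1,85],
    [[-289,-195,5],-13.1,85],
    [[-289,-195,5],-13.1,85],
    [[-289,-195,5],-13.1,85],
    [[-289,-195,5],-13.1,85],
    [[-350,-300,20],-13.1,85],
    [[-380,-350,30],-13.1,85],
    [[-410,-400,35],-13.1,85],
  ],
)

```text
t: 0.93
ee_pos: [0.4255, 0.1769, 0.2278]
ee_rot: [-0.307, -3.126, 0.0]
force: [1.1, 0.2, -0.2]
grip_width: 0.0849
grasp_force: 0.0
```

```bash
python3 -c "
from h import *
plan((.47,-.1,.2,168.8),(.444,-.373,.16,168.8))"
```

```text
t 0.9333 pos [0.4255 0.1769 0.2278] yaw 168.77 F [ 1.1109  0.2246 -0.1972] w 0.08490649264230472 gf 0.0
[ -97.6 -262.9   27.8] spin -0.0 dist 282.0
[-125.2 -535.8   67.8] spin -0.0 dist 554.0
```

play_rows(
  increments=[
    [[-98,-263,28],0,85],
    [[-98,-263,28],0,85],
    [[-98,-263,28],0,85],
    [[-98,-263,28],0,85],
    [[-98,-263,28],0,85],
    [[-98,-263,28],0,85],
    [[-98,-263,28],0,85],
    [[-104,-310,36],0,85],
    [[-110,-350,42],0,85],
    [[-114,-390,48],0,85],
  ],
)

```text
t: 1.77
ee_pos: [0.4612, -0.2233, 0.1803]
ee_rot: [-0.307, -3.126, -0.0]
force: [0.5, 0.5, -0.1]
grip_width: 0.0851
grasp_force: 0.0
```

```bash
python3 -c "
from h import *
plan((.444,-.373,.16,168.8))"
```

```text
t 1.7667 pos [ 0.4612 -0.2233  0.1803] yaw 168.77 F [ 0.5343  0.4657 -0.0759] w 0.08507130775977208 gf 0.0
[ -12.3 -150.2   20.3] spin -0.0 dist 152.0
```

play_rows(
  increments=[
    [[-12,-150,20],0,85],
    [[-12,-150,20],0,85],
    [[-12,-150,20],0,85],
    [[-12,-150,20],0,85],
    [[-12,-150,20],0,85],
    [[-12,-150,20],0,85],
    [[-12,-150,20],0,85],
    [[-12,-150,20],0,85],
  ],
)

```text
t: 2.43
ee_pos: [0.4445, -0.3698, 0.161]
ee_rot: [0.306, 3.127, 0.001]
force: [-0.2, -0.1, 0.5]
grip_width: 0.0848
grasp_force: 0.0
```

```bash
python3 -c "
from h import *
plan((.444,-.373,.065,168.8))
im=optics.get_image('top');im2=optics.get_image('scene')
cv2.imwrite('pics/c2.png',np.hstack([cv2.resize(im[200:340,380:520],None,fx=2.8,fy=2.8),cv2.resize(im2[280:420,370:510],None,fx=2.8,fy=2.8)]))"
```

```text
t 2.4333 pos [ 0.4445 -0.3698  0.161 ] yaw 168.83 F [-0.2415 -0.1336  0.4518] w 0.08477633674285726 gf 0.0
[-0.1 -3.3 96. ] spin 0.0 dist 96.0
```

View pics/c2.png

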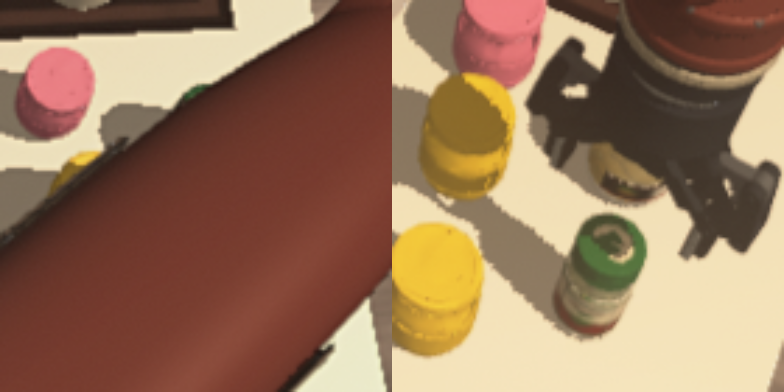

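The tips straddle the slim jar: midpoint about (453,353) in the scene view at z≈0.155, above the cap at (448,366). Descend and grip.

play_rows(
  increments=[
    [[0,-2,25],0,85],
    [[0,-2,50],0,85],
    [[0,-2,75],0,85],
    [[0,-2,96],0,85],
    [[0,-2,96],0,85],
    [[0,-2,96],0,70],
    [[0,-2,96],0,60],
    [[0,-2,96],0,52],
    [[0,-2,96],0,44],
    [[0,-2,96],0,40],
  ],
  force=30,
)

```text
t: 3.37
ee_pos: [0.4448, -0.3736, 0.0671]
ee_rot: [0.307, 3.124, -0.003]
force: [-0.2, 2.4, 6.4]
grip_width: 0.0447
grasp_force: 30.0
```

play_rows(
  increments=[
    [[0,0,0],0,38],
    [[0,0,0],0,38],
    [[0,0,0],0,38],
    [[0,0,-5],0,38],
    [[0,0,-10],0,38],
    [[0,0,-20],0,38],
  ],
)

```text
t: 3.87
ee_pos: [0.4435, -0.3725, 0.085]
ee_rot: [-0.308, -3.126, -0.001]
force: [0.3, 0.6, -2.1]
grip_width: 0.0449
grasp_force: 30.8
```

```bash
python3 -c "
from h import *
b=box(.043,0);print(b)
plan((.444,-.373,.20,168.8),(*b,.20,168.8))"
```

```text
[ 0.588  -0.0603]
t 3.8667 pos [ 0.4435 -0.3725  0.085 ] yaw 168.76 F [ 0.3443  0.5762 -2.1476] w 0.04486096886844105 gf 30.825642803683877
[  -0.5   -0.3 -115. ] spin -0.0 dist 115.0
[ -80.7  334.5 -114.8] spin -0.0 dist 363.0
```

play_rows(
  increments=[
    [[0,0,-40],0,38],
    [[0,0,-80],0,38],
    [[0,0,-115],0,38],
    [[-8,35,-115],0,38],
    [[-18,75,-115],0,38],
    [[-28,115,-115],0,38],
    [[-38,155,-115],0,38],
    [[-47,195,-115],0,38],
    [[-57,235,-115],0,38],
    [[-67,275,-115],0,38],
  ],
)

```text
t: 4.7
ee_pos: [0.5638, -0.1143, 0.2012]
ee_rot: [0.308, 3.125, -0.001]
force: [-0.1, -0.9, -1.1]
grip_width: 0.0448
grasp_force: 31.4
```

```bash
python3 -c "
from h import *
b=box(.043,0)
plan((*b,.20,168.8))"
```

```text
t 4.7 pos [ 0.5638 -0.1143  0.2012] yaw 168.75 F [-0.1384 -0.8861 -1.0702] w 0.0448048263614606 gf 31.41374872997403
[-13.2  57.8   1.2] spin -0.0 dist 59.0
```

play_rows(
  increments=[
    [[-8,30,0],0,38],
    [[-13,52,1],0,38],
    [[-13,52,1],0,38],
    [[-13,52,1],0,38],
    [[-13,52,1],0,38],
    [[-13,52,1],0,38],
  ],
)

```text
t: 5.2
ee_pos: [0.5858, -0.0686, 0.1994]
ee_rot: [0.309, 3.126, -0.0]
force: [-0.1, 0.1, -1.2]
grip_width: 0.0453
grasp_force: 31.4
```

```bash
python3 -c "
from h import *
b=box(.043,0)
plan((*b,.071,168.8))"
```

```text
t 5.2 pos [ 0.5858 -0.0686  0.1994] yaw 168.7 F [-0.132   0.1475 -1.1873] w 0.04532657619807423 gf 31.445814119651914
[ -0.4   8.7 128.4] spin -0.1 dist 129.0
```

play_rows(
  increments=[
    [[0,8,30],0,38],
    [[0,8,60],0,38],
    [[0,8,85],0,38],
    [[0,8,105],0,38],
    [[0,8,115],0,38],
    [[0,8,120],0,38],
    [[0,8,123],0,38],
    [[0,8,123],0,38],
  ],
)

```text
t: 5.87
ee_pos: [0.5879, -0.0604, 0.0767]
ee_rot: [0.309, 3.125, -0.0]
force: [-0.2, 0.3, -1.9]
grip_width: 0.045
grasp_force: 31.4
```

play_rows(
  increments=[
    [[0,0,1.5],0,38],
    [[0,0,3],0,38],
    [[0,0,4],0,38],
    [[0,0,4],0,38],
  ],
)

```text
t: 6.2
ee_pos: [0.5878, -0.0599, 0.0722]
ee_rot: [0.308, 3.126, -0.0]
force: [-0.8, -0.1, -1.9]
grip_width: 0.0447
grasp_force: 31.4
```

play_rows(
  increments=[
    [[0,0,1],0,38],
    [[0,0,1],0,38],
  ],
)

```text
t: 6.37
ee_pos: [0.5878, -0.0599, 0.0712]
ee_rot: [0.307, 3.126, -0.0]
force: [0.1, 0.5, -0.6]
grip_width: 0.0448
grasp_force: 31.4
```

play_rows(
  increments=[
    [[0,0,1],0,38],
    [[0,0,1],0,38],
  ],
)

```text
t: 6.53
ee_pos: [0.5882, -0.0599, 0.0711]
ee_rot: [0.307, 3.125, -0.0]
force: [-1.7, 1.5, 8.1]
grip_width: 0.0447
grasp_force: 31.8
```

play_rows(
  increments=[
    [[0,0,0],0,48],
    [[0,0,0],0,54],
    [[0,0,0],0,62],
    [[0,0,0],0,68],
    [[0,0,0],0,68],
    [[0,0,-20],0,70],
    [[0,0,-50],0,75],
    [[0,0,-80],0,80],
    [[0,0,-110],0,85],
    [[0,0,-110],0,85],
  ],
)

```text
t: 7.37
ee_pos: [0.5902, -0.0607, 0.1868]
ee_rot: [0.307, 3.118, -0.003]
force: [1.5, -0.1, 1.3]
grip_width: 0.0854
grasp_force: 0.0
```

```bash
python3 -c "
from h import *
plan((.561,-.362,.16,168.8))
im2=optics.get_image('scene')
cv2.imwrite('pics/s1.png',cv2.resize(im2[200:420,240:520],None,fx=2.5,fy=2.5))"
```

```text
t 7.3667 pos [ 0.5902 -0.0607  0.1868] yaw 168.76 F [ 1.4701 -0.1488  1.3104] w 0.08540380546306571 gf 0.0
[ -29.9 -301.2   27.3] spin -0.0 dist 304.0
```

View pics/s1.png

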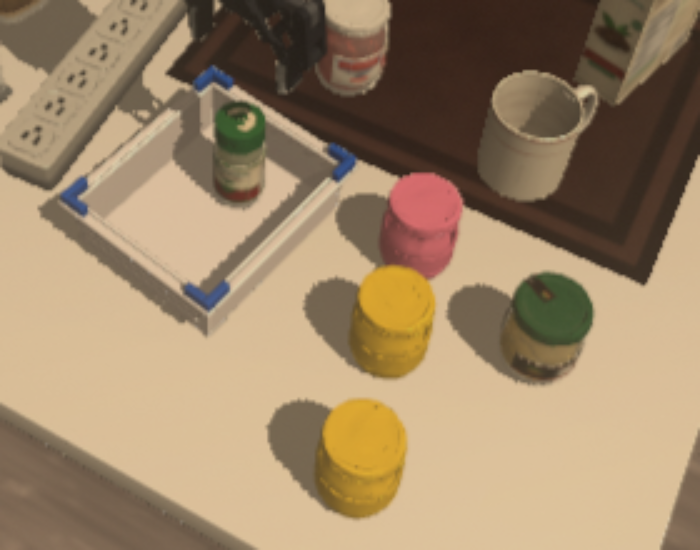

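The tall jar stands upright at crop (240,150), in the back half. All four seals are visible and the squat jar is undisturbed at crop (550,325). Next, the squat jar.

play_rows(
  increments=[
    [[-4,-40,0],0,85],
    [[-8,-80,0],0,85],
    [[-12,-120,0],0,85],
    [[-16,-160,3],0,85],
    [[-20,-200,10],0,85],
    [[-24,-240,15],0,85],
    [[-28,-280,22],0,85],
    [[-30,-301,27],0,85],
    [[-30,-301,27],0,85],
    [[-30,-301,27],0,85],
  ],
)

```text
t: 8.25
ee_pos: [0.5572, -0.3615, 0.1508]
ee_rot: [-0.311, -3.124, -0.003]
force: [0.2, 0.7, -0.5]
grip_width: 0.0849
grasp_force: 0.0
```

```bash
python3 -c "
from h import *
plan((.561,-.362,.05,168.8))"
```

```text
t 8.25 pos [ 0.5572 -0.3615  0.1508] yaw 168.64 F [ 0.1527  0.7023 -0.5428] w 0.08486161608444197 gf 0.0
[ -4.    0.1 100.8] spin -0.2 dist 101.0
```

play_rows(
  increments=[
    [[-4,0,20],0,85],
    [[-4,0,40],0,85],
    [[-4,0,52],0,85],
    [[-4,0,62],0,85],
    [[-4,0,72],0,85],
  ],
)

```text
t: 8.67
ee_pos: [0.5624, -0.3608, 0.0803]
ee_rot: [-0.306, -3.126, -0.001]
force: [0.9, -0.1, 0.3]
grip_width: 0.085
grasp_force: 0.0
```

play_rows(
  increments=[
    [[0,0,10],0,85],
    [[0,0,20],0,85],
    [[0,0,26],0,85],
    [[0,0,28],0,85],
    [[0,0,28],0,80],
    [[0,0,28],0,74],
    [[0,0,28],0,68],
    [[0,0,28],0,62],
    [[0,0,28],0,60],
    [[0,0,28],0,60],
  ],
)

```text
t: 9.5
ee_pos: [0.5627, -0.3621, 0.0544]
ee_rot: [0.307, 3.125, -0.001]
force: [-1.4, 1.7, 5.9]
grip_width: 0.0634
grasp_force: 32.3
```

play_rows(
  increments=[
    [[0,0,0],0,60],
    [[0,0,-5],0,60],
    [[0,0,-10],0,60],
    [[0,0,-20],0,60],
    [[0,0,-20],0,60],
  ],
  force=45,
)

```text
t: 9.92
ee_pos: [0.5631, -0.3625, 0.0755]
ee_rot: [0.307, 3.124, -0.003]
force: [0.6, -0.5, -2.1]
grip_width: 0.063
grasp_force: 49.8
```

```bash
python3 -c "
from h import *
b=box(-.037,0);print(b)
plan((.561,-.362,.19,168.8),(*b,.19,168.8))"
```

```text
[ 0.5095 -0.0447]
t 9.9167 pos [ 0.5631 -0.3625  0.0755] yaw 168.76 F [ 0.6283 -0.5451 -2.0774] w 0.06297685883715401 gf 49.84883526340127
[   1.9   -0.1 -114.5] spin -0.0 dist 115.0
[ 114.2  301.1 -115.2] spin -0.0 dist 342.0
```

play_rows(
  increments=[
    [[0,0,-40],0,60],
    [[0,0,-80],0,60],
    [[4,10,-115],0,60],
    [[18,48,-115],0,60],
    [[32,84,-115],0,60],
    [[46,120,-115],0,60],
    [[60,157,-115],0,60],
    [[74,194,-115],0,60],
    [[88,231,-115],0,60],
    [[102,268,-115],0,60],
  ],
)

```text
t: 10.75
ee_pos: [0.5139, -0.0774, 0.1883]
ee_rot: [0.308, 3.125, -0.0]
force: [1.2, 0.8, -2.6]
grip_width: 0.0623
grasp_force: 51.4
```

```bash
python3 -c "
from h import *
b=box(-.037,0);print(b)
plan((*b,.19,168.8))"
```

```text
[ 0.5095 -0.0447]
t 10.75 pos [ 0.5139 -0.0774  0.1883] yaw 168.74 F [ 1.1994  0.824  -2.635 ] w 0.062348987173626594 gf 51.35468054524608
[10.7 31.2 -1.7] spin -0.1 dist 33.0
```

play_rows(
  increments=[
    [[11,27,0],0,60],
    [[11,27,0],0,60],
    [[11,27,0],0,60],
    [[11,27,0],0,60],
  ],
)

```text
t: 11.08
ee_pos: [0.5092, -0.0506, 0.1883]
ee_rot: [0.307, 3.126, -0.001]
force: [0.6, 0.2, -2.0]
grip_width: 0.0624
grasp_force: 51.4
```

```bash
python3 -c "
from h import *
b=box(-.037,0);print(b)
plan((*b,.064,168.8))"
```

```text
[ 0.5095 -0.0447]
t 11.0833 pos [ 0.5092 -0.0506  0.1883] yaw 168.79 F [ 0.6336  0.162  -1.9786] w 0.06242302508175478 gf 51.392561570078215
[  1.    5.9 124.3] spin -0.0 dist 124.0
```

play_rows(
  increments=[
    [[1,6,30],0,60],
    [[1,6,60],0,60],
    [[1,6,85],0,60],
    [[1,6,105],0,60],
    [[1,6,115],0,60],
    [[1,6,121],0,60],
    [[1,6,124],0,60],
    [[1,6,124],0,60],
  ],
)

```text
t: 11.75
ee_pos: [0.5095, -0.0448, 0.0644]
ee_rot: [0.309, 3.126, -0.0]
force: [-0.1, -0.9, -1.9]
grip_width: 0.0624
grasp_force: 51.4
```

play_rows(
  increments=[
    [[0,0,1.5],0,60],
    [[0,0,3],0,60],
    [[0,0,4],0,60],
    [[0,0,4],0,60],
  ],
)

```text
t: 12.08
ee_pos: [0.5094, -0.0443, 0.0602]
ee_rot: [0.307, 3.126, -0.0]
force: [0.1, -0.5, -3.5]
grip_width: 0.0631
grasp_force: 51.4
```

play_rows(
  increments=[
    [[0,0,1],0,60],
    [[0,0,1],0,60],
  ],
)

```text
t: 12.25
ee_pos: [0.5092, -0.0442, 0.059]
ee_rot: [0.307, 3.126, 0.0]
force: [-0.4, -0.3, -2.2]
grip_width: 0.0627
grasp_force: 51.4
```

play_rows(
  increments=[
    [[0,0,1],0,60],
    [[0,0,1],0,60],
  ],
)

```text
t: 12.42
ee_pos: [0.5093, -0.0443, 0.0587]
ee_rot: [0.307, 3.126, -0.0]
force: [-3.5, 2.1, 4.6]
grip_width: 0.0629
grasp_force: 51.9
```

play_rows(
  increments=[
    [[0,0,0.7],0,60],
    [[0,0,0.7],0,60],
  ],
)

```text
t: 12.58
ee_pos: [0.5094, -0.0443, 0.0586]
ee_rot: [0.307, 3.126, -0.0]
force: [-5.4, 1.9, 11.2]
grip_width: 0.0627
grasp_force: 52.5
```

play_rows(
  increments=[
    [[0,0,-0.7],0,66],
    [[0,0,-0.7],0,72],
    [[0,0,-0.7],0,78],
    [[0,0,-0.7],0,83],
    [[0,0,-0.7],0,83],
    [[0,0,-0.7],0,83],
    [[0,0,-20],0,83],
    [[0,0,-50],0,83],
    [[0,0,-90],0,83],
    [[0,0,-125],0,83],
  ],
)

```text
t: 13.42
ee_pos: [0.5087, -0.0442, 0.1838]
ee_rot: [-0.308, -3.126, -0.0]
force: [1.3, 0.7, 0.5]
grip_width: 0.0831
grasp_force: 0.0
```

```bash
python3 -c "
from h import *
plan((.475,.286,.19,174.5))"
```

```text
t 13.4167 pos [ 0.5087 -0.0442  0.1838] yaw 168.76 F [1.3389 0.7214 0.544 ] w 0.08309658663775552 gf 0.0
[ 97.4 317.3  -6.1] spin -5.7 dist 332.0
```

play_rows(
  increments=[
    [[10,35,-5],-5.7,83],
    [[22,73,-5],-5.7,60],
    [[34,111,-5],-5.7,50],
    [[46,150,-5],-5.7,50],
    [[57,188,-5],-5.7,50],
    [[69,226,-5],-5.7,50],
    [[81,265,-5],-5.7,50],
    [[93,303,-5],-5.7,50],
    [[97,317,-5],-5.7,50],
    [[97,317,-5],-5.7,50],
  ],
)

```text
t: 14.25
ee_pos: [0.4747, 0.2888, 0.187]
ee_rot: [-0.145, -3.138, -0.001]
force: [-0.4, -0.7, 1.1]
grip_width: 0.0499
grasp_force: 0.0
```

```bash
python3 - <<'E'
from h import *
plan((.475,.286,.15,174.5))
S=optics.get_image("scene");T=optics.get_image("top")
im=np.hstack([S[140:320,120:400],T[170:350,140:400]])
cv2.imwrite("pics/s2.png",cv2.resize(im,(800,267)))
for p in [(.475,.286,.121),(.478,.288,.121)]: print(proj("scene",p),proj("top",p))
# dark-green blobs
for n,I,r in(("scene",S,(260,220,390,340)),("top",T,(290,210,380,305))):
    for c in blobs(I,(45,60,20),(85,255,255),r,8): print(n,cen(c),cv2.contourArea(c))
E
```

```text
t 14.25 pos [0.4747 0.2888 0.187 ] yaw 174.7 F [-0.4423 -0.7264  1.0686] w 0.04989663168612623 gf 0.0
[-0.5 -2.7 37. ] spin 0.2 dist 37.0
[179.703  219.4606] [188.3162 287.0004]
[179.9186 218.3251] [187.4765 285.8037]
scene [312.8375 277.774 ] 402.0
scene [336.1955 250.224 ] 280.5
top [330.1612 269.7869] 382.5
top [333.1012 235.8764] 245.5
```

View pics/s2.png

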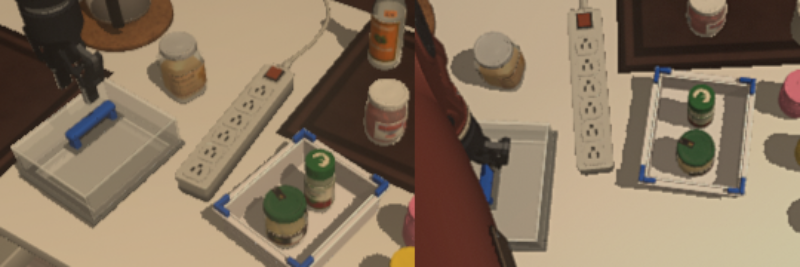

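Both jars stand in the box, tall at the back and squat in front (crop (695,105) and (695,150) on the right). The seals are all up. The lid handle is at crop (90,125) on the left, with the gripper right above it. Grasp the handle.

play_rows(
  increments=[
    [[0,-2,30],0,50],
    [[0,-2,55],0,50],
    [[0,-2,70],0,50],
    [[0,-2,76],0,50],
    [[0,-2,76],0,50],
    [[0,-2,76],0,40],
    [[0,-2,76],0,30],
    [[0,-2,76],0,22],
    [[0,-2,76],0,15],
    [[0,-2,76],0,15],
  ],
  force=30,
)

```text
t: 15.18
ee_pos: [0.4766, 0.284, 0.1127]
ee_rot: [0.151, 3.135, 0.002]
force: [2.5, 1.9, 6.1]
grip_width: 0.0195
grasp_force: 35.7
```

play_rows(
  increments=[
    [[0,0,0],0,15],
    [[0,0,0],0,15],
    [[0,0,0],0,15],
  ],
  force=60,
)

```text
t: 15.43
ee_pos: [0.4766, 0.284, 0.1128]
ee_rot: [0.151, 3.135, 0.002]
force: [0.3, 3.5, 7.2]
grip_width: 0.0188
grasp_force: 60.0
```

play_rows(
  increments=[
    [[0,0,-10],0,15],
    [[0,0,-25],0,15],
    [[0,0,-55],0,15],
    [[0,0,-90],0,15],
    [[0,0,-125],0,15],
    [[0,0,-160],0,15],
    [[0,0,-170],0,15],
  ],
)

```text
t: 16.02
ee_pos: [0.4765, 0.2838, 0.2874]
ee_rot: [0.151, 3.132, 0.003]
force: [0.7, 0.5, -0.7]
grip_width: 0.019
grasp_force: 59.0
```

```bash
python3 -c "
from h import *
plan((*box(0,0),.27,168.8))"
```

```text
t 16.0167 pos [0.4765 0.2838 0.2874] yaw 174.47 F [ 0.7393  0.4694 -0.6541] w 0.018993256649781985 gf 59.04367983341217
[-101.3 -327.5   17.3] spin 5.7 dist 343.0
```

play_rows(
  increments=[
    [[-9,-28,2],2,15],
    [[-19,-60,4],5.7,15],
    [[-30,-98,6],5.7,15],
    [[-41,-135,8],5.7,15],
    [[-53,-172,10],5.7,15],
    [[-64,-208,12],5.7,15],
    [[-76,-245,14],5.7,15],
    [[-87,-282,16],5.7,15],
    [[-96,-310,17],5.7,15],
    [[-101,-327,17],5.7,15],
  ],
)

```text
t: 16.85
ee_pos: [0.5442, -0.0549, 0.2631]
ee_rot: [-0.311, -3.124, 0.001]
force: [-0.2, 0.8, -2.9]
grip_width: 0.0188
grasp_force: 59.2
```

play_rows(
  increments=[
    [[0,0,0],0,15],
    [[0,0,0],0,15],
    [[0,0,0],0,15],
  ],
)

```text
t: 17.1
ee_pos: [0.5441, -0.0511, 0.2639]
ee_rot: [-0.307, -3.125, -0.001]
force: [-1.0, 0.2, -2.7]
grip_width: 0.0184
grasp_force: 59.3
```

```bash
python3 - <<'E'
from h import *
plan((*box(0,0),.18,168.8))
S=optics.get_image("scene");T=optics.get_image("top")
for n,I,r in(("scene",S,(180,100,420,340)),("top",T,(250,150,400,320))):
    for c in blobs(I,(105,120,40),(125,255,255),r,8):print(n,cen(c),cv2.contourArea(c),cv2.minAreaRect(c))
im=np.hstack([S[100:350,200:420],T[130:380,230:450]])
cv2.imwrite("pics/s3.png",cv2.resize(im,None,fx=1.8,fy=1.8))
E
```

```text
t 17.1 pos [ 0.5441 -0.0511  0.2639] yaw 168.76 F [-1.0034  0.2164 -2.688 ] w 0.018437564587459935 gf 59.264296889305115
[-1.9 -0.5 83.9] spin -0.0 dist 84.0
scene [323.7344 317.2135] 32.0 ((322.6979675292969, 317.27154541015625), (7.623434543609619, 15.033126831054688), 85.91438293457031)
scene [377.2105 264.4298] 38.0 ((377.0961608886719, 263.4808044433594), (12.355316162109375, 8.236878395080566), 78.69007110595703)
scene [312.9726 216.4607] 140.0 ((311.808837890625, 217.4852752685547), (12.176399230957031, 20.579830169677734), 30.963756561279297)
top [357.391  296.9231] 26.0 ((356.5, 295.0), (8.0, 11.0), 90.0)
```

View pics/s3.png

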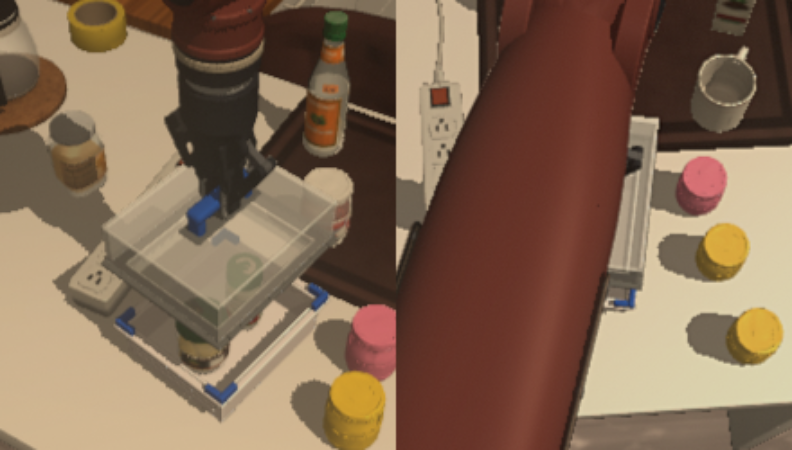

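```bash
python3 - <<'E'
from h import *
P=np.array([onplane("scene",p,.069)[:2] for p in [(323.7,317.2),(377.2,264.4),(269.3,277.6),(324.8,230.3)]]);print(P,P.mean(0))
print(proj("scene",(*box(-.046,0),.272)),proj("scene",(*box(-.046,.01),.272)),proj("scene",(*box(-.046,-.01),.272)))
E
```

```text
[[ 0.4418 -0.1138]
 [ 0.6206 -0.149 ]
 [ 0.4698  0.0402]
 [ 0.6518  0.0047]] [ 0.546  -0.0545]
[305.8511 218.2948] [301.8938 215.7445] [309.8483 220.8707]
```

```bash
python3 -c "
from h import *
plan((.546,-.053,.18,168.8))"
```

```text
t 17.2 pos [ 0.5443 -0.0506  0.2642] yaw 168.83 F [-0.3745  1.3001 -3.0095] w 0.018859706003045797 gf 59.26417529582977
[-2.2 -2.  84.2] spin 0.0 dist 84.0
```

play_rows(
  increments=[
    [[-2,1.5,20],0,15],
    [[-2,1.5,40],0,15],
    [[-2,1.5,58],0,15],
    [[-2,1.5,68],0,15],
    [[-2,1.5,74],0,15],
    [[-2,1.5,78],0,15],
    [[-2,1.5,78],0,15],
  ],
)

```text
t: 17.78
ee_pos: [0.5467, -0.0502, 0.1861]
ee_rot: [-0.307, -3.126, -0.0]
force: [0.6, -0.4, -2.6]
grip_width: 0.0186
grasp_force: 59.2
```

I wrote the sideways sign wrong (+1.5 instead of -2). The lid is still clear of the box, so I correct it before it enters.

play_rows(
  increments=[
    [[0,-3,0],0,15],
    [[0,-3,0],0,15],
    [[0,-3,4],0,15],
    [[0,-3,7],0,15],
    [[0,-3,10],0,15],
    [[0,-3,13],0,15],
    [[0,-3,13],0,15],
  ],
)

```text
t: 18.37
ee_pos: [0.5458, -0.0534, 0.1723]
ee_rot: [-0.308, -3.125, -0.001]
force: [0.1, 0.4, -2.8]
grip_width: 0.0186
grasp_force: 59.2
```

play_rows(
  increments=[
    [[0,0,2],0,15],
    [[0,0,4],0,15],
    [[0,0,6],0,15],
    [[0,0,6],0,15],
  ],
)

```text
t: 18.7
ee_pos: [0.546, -0.0535, 0.1667]
ee_rot: [-0.308, -3.126, -0.0]
force: [-0.3, 0.8, -3.1]
grip_width: 0.0187
grasp_force: 59.3
```

Smooth entry. Lower until contact.

play_rows(
  increments=[
    [[0,0,1],0,15],
    [[0,0,2],0,15],
    [[0,0,3],0,15],
    [[0,0,3],0,15],
  ],
)

```text
t: 19.03
ee_pos: [0.5461, -0.0535, 0.164]
ee_rot: [-0.308, -3.126, -0.0]
force: [-0.2, -0.0, -2.5]
grip_width: 0.0188
grasp_force: 59.3
```

play_rows(
  increments=[
    [[0,0,1],0,15],
    [[0,0,1],0,15],
  ],
)

```text
t: 19.2
ee_pos: [0.5462, -0.0535, 0.1631]
ee_rot: [-0.308, -3.126, -0.0]
force: [0.3, 0.2, -2.6]
grip_width: 0.0187
grasp_force: 59.3
```

play_rows(
  increments=[
    [[0,0,0.7],0,15],
    [[0,0,0.7],0,15],
  ],
)

```text
t: 19.37
ee_pos: [0.5462, -0.0535, 0.1624]
ee_rot: [-0.308, -3.126, -0.0]
force: [-0.8, -1.0, -2.2]
grip_width: 0.019
grasp_force: 59.3
```

play_rows(
  increments=[
    [[0,0,0.7],0,15],
    [[0,0,0.7],0,15],
  ],
)

```text
t: 19.53
ee_pos: [0.5463, -0.0535, 0.162]
ee_rot: [0.308, 3.126, -0.0]
force: [-0.0, 0.6, -1.9]
grip_width: 0.0186
grasp_force: 59.4
```

play_rows(
  increments=[
    [[0,0,0.7],0,15],
    [[0,0,0.7],0,15],
  ],
)

```text
t: 19.7
ee_pos: [0.5463, -0.0535, 0.1619]
ee_rot: [0.307, 3.126, -0.0]
force: [-3.3, 1.0, 4.0]
grip_width: 0.0187
grasp_force: 60.1
```

play_rows(
  increments=[
    [[0,0,0.7],0,15],
    [[0,0,0.7],0,15],
  ],
)

```text
t: 19.87
ee_pos: [0.5464, -0.0535, 0.1619]
ee_rot: [0.307, 3.125, -0.0]
force: [-5.8, 1.5, 9.6]
grip_width: 0.0187
grasp_force: 60.9
```

Resting on the seal at the expected height. Release.

play_rows(
  increments=[
    [[0,0,-1],0,18],
    [[0,0,-1],0,24],
    [[0,0,-1],0,32],
    [[0,0,-1],0,40],
    [[0,0,-1],0,45],
    [[0,0,-25],0,45],
    [[0,0,-55],0,20],
    [[0,0,-60],0,0],
    [[0,0,-60],0,0],
    [[0,0,-60],0,0],
  ],
)

```text
t: 20.7
ee_pos: [0.5464, -0.0536, 0.2202]
ee_rot: [0.308, 3.126, -0.0]
force: [0.6, 0.7, -0.4]
grip_width: 0.0004
grasp_force: 0.0
```

```bash
python3 -c "
from h import *
BO=np.array([.5463,-.0535])
for sx,sy in((-1,1),(1,-1),(1,1),(-1,-1)):
    b=box(sx*.083,sy*.068)-BOX+BO; print(sx,sy,b); plan((*b,.165,168.8))
S=optics.get_image('scene')
cv2.imwrite('pics/s4.png',cv2.resize(S[130:350,230:430],None,fx=2.7,fy=2.7))
for c in blobs(S,(105,120,40),(125,255,255),(250,150,400,340),5):print(cen(c),cv2.contourArea(c))
"
```

```text
-1 1 [0.4781 0.0293]
t 20.7 pos [ 0.5464 -0.0536  0.2202] yaw 168.76 F [ 0.551   0.7366 -0.3948] w 0.0003728769538639677 gf 0.0
[83.2 68.  55.2] spin -0.0 dist 121.0
1 -1 [ 0.6145 -0.1363]
t 20.7 pos [ 0.5464 -0.0536  0.2202] yaw 168.76 F [ 0.551   0.7366 -0.3948] w 0.0003728769538639677 gf 0.0
[-82.9 -67.8  55.2] spin -0.0 dist 121.0
1 1 [ 0.6409 -0.0029]
t 20.7 pos [ 0.5464 -0.0536  0.2202] yaw 168.76 F [ 0.551   0.7366 -0.3948] w 0.0003728769538639677 gf 0.0
[-82.8  68.2  55.2] spin -0.0 dist 121.0
-1 -1 [ 0.4517 -0.1041]
t 20.7 pos [ 0.5464 -0.0536  0.2202] yaw 168.76 F [ 0.551   0.7366 -0.3948] w 0.0003728769538639677 gf 0.0
[ 83.1 -68.   55.2] spin -0.0 dist 121.0
[324.7755 242.9301] 295.5
```

View pics/s4.png

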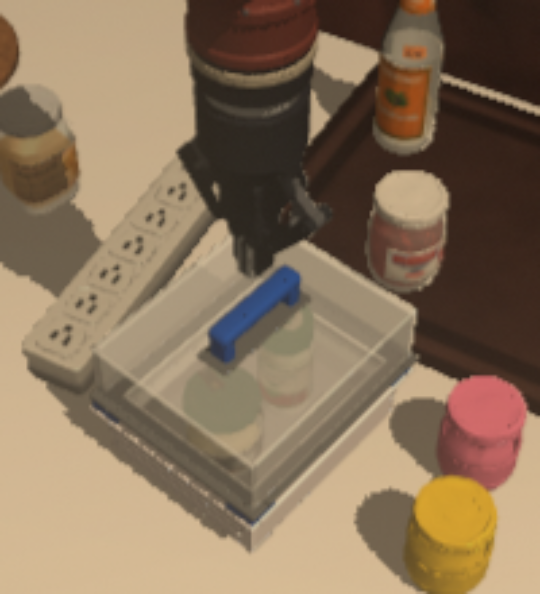

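The lid lies level on the box with the handle along it, and blue seal slivers show at the corners. Now press the near-left corner with the jaws shut.

play_rows(
  increments=[
    [[27,22,0],0,0],
    [[55,45,0],0,0],
    [[80,65,10],0,0],
    [[83,68,35],0,0],
    [[83,68,55],0,0],
    [[83,68,64],0,0],
    [[83,68,66],0,0],
    [[83,68,66],0,0],
  ],
)

```text
t: 21.42
ee_pos: [0.4775, 0.0292, 0.1536]
ee_rot: [-0.308, -3.125, -0.0]
force: [-0.1, 0.3, 0.1]
grip_width: -0.0
grasp_force: 0.0
```

play_rows(
  increments=[
    [[0,0,2],0,0],
    [[0,0,4],0,0],
    [[0,0,5],0,0],
    [[0,0,5],0,0],
  ],
)

```text
t: 21.75
ee_pos: [0.4787, 0.0292, 0.1506]
ee_rot: [0.308, 3.125, 0.0]
force: [-0.7, 0.6, 4.6]
grip_width: -0.0
grasp_force: 2.0
```

play_rows(
  increments=[
    [[0,0,1],0,0],
    [[0,0,2],0,0],
    [[0,0,3],0,0],
    [[0,0,3],0,0],
  ],
)

```text
t: 22.08
ee_pos: [0.4783, 0.0301, 0.1483]
ee_rot: [0.307, 3.125, 0.003]
force: [-6.4, 5.6, 12.8]
grip_width: 0.0
grasp_force: 6.3
```

play_rows(
  increments=[
    [[0,0,1],0,0],
    [[0,0,2],0,0],
    [[0,0,3],0,0],
    [[0,0,3],0,0],
  ],
)

```text
t: 22.42
ee_pos: [0.4782, 0.0302, 0.1453]
ee_rot: [0.307, 3.126, 0.003]
force: [-7.7, 7.2, 13.2]
grip_width: -0.0001
grasp_force: 6.7
```

play_rows(
  increments=[
    [[0,0,1],0,0],
    [[0,0,2],0,0],
    [[0,0,2],0,0],
  ],
)

```text
t: 22.67
ee_pos: [0.4784, 0.0302, 0.1437]
ee_rot: [0.306, 3.125, 0.003]
force: [-7.4, 6.8, 16.1]
grip_width: -0.0002
grasp_force: 7.9
```

play_rows(
  increments=[
    [[0,0,1],0,0],
    [[0,0,2],0,0],
    [[0,0,2],0,0],
  ],
)

```text
t: 22.92
ee_pos: [0.4785, 0.0303, 0.1434]
ee_rot: [0.306, 3.124, 0.003]
force: [-13.9, 8.8, 29.7]
grip_width: 0.0004
grasp_force: 15.4
```

play_rows(
  increments=[
    [[0,0,1],0,0],
    [[0,0,1],0,0],
    [[0,0,1],0,0],
  ],
)

```text
t: 23.17
ee_pos: [0.4787, 0.0303, 0.1432]
ee_rot: [0.306, 3.123, 0.003]
force: [-15.7, 9.0, 37.3]
grip_width: 0.0003
grasp_force: 18.8
```

Near-left stops hard at the home depth. Next is near-right.

play_rows(
  increments=[
    [[0,0,-10],0,0],
    [[0,-15,-20],0,0],
    [[0,-55,-20],0,0],
    [[0,-95,-20],0,0],
    [[0,-130,-20],0,0],
    [[0,-136,-12],0,0],
    [[0,-136,-8],0,0],
    [[0,-136,-6],0,0],
    [[0,-136,-6],0,0],
  ],
)

```text
t: 23.92
ee_pos: [0.4519, -0.1041, 0.145]
ee_rot: [0.308, 3.126, -0.002]
force: [-0.5, -1.8, 3.1]
grip_width: 0.0001
grasp_force: 1.4
```

play_rows(
  increments=[
    [[0,0,2],0,0],
    [[0,0,4],0,0],
    [[0,0,6],0,0],
    [[0,0,8],0,0],
    [[0,0,8],0,0],
  ],
)

```text
t: 24.33
ee_pos: [0.4539, -0.1048, 0.1426]
ee_rot: [0.305, 3.12, -0.008]
force: [-12.5, -1.1, 42.4]
grip_width: 0.0
grasp_force: 21.7
```

play_rows(
  increments=[
    [[0,0,-10],0,0],
    [[-15,0,-25],0,0],
    [[-55,0,-25],0,0],
    [[-95,0,-25],0,0],
    [[-135,0,-25],0,0],
    [[-160,0,-25],0,0],
    [[-167,0,-20],0,0],
    [[-167,0,-16],0,0],
    [[-167,0,-14],0,0],
  ],
)

```text
t: 25.08
ee_pos: [0.6146, -0.135, 0.149]
ee_rot: [-0.305, -3.124, -0.002]
force: [-0.4, -0.2, 0.1]
grip_width: -0.0
grasp_force: 0.0
```

play_rows(
  increments=[
    [[0,0,2],0,0],
    [[0,0,4],0,0],
    [[0,0,6],0,0],
    [[0,0,6],0,0],
  ],
)

```text
t: 25.42
ee_pos: [0.6149, -0.1365, 0.1447]
ee_rot: [0.308, 3.126, -0.0]
force: [0.4, -0.1, -0.9]
grip_width: -0.0002
grasp_force: 0.0
```

play_rows(
  increments=[
    [[0,0,1],0,0],
    [[0,0,2],0,0],
    [[0,0,2],0,0],
  ],
)

```text
t: 25.67
ee_pos: [0.6154, -0.1371, 0.1435]
ee_rot: [0.308, 3.125, -0.002]
force: [-1.4, -1.3, 5.9]
grip_width: 0.0001
grasp_force: 2.6
```

play_rows(
  increments=[
    [[0,0,1],0,0],
    [[0,0,2],0,0],
    [[0,0,2],0,0],
  ],
)

```text
t: 25.92
ee_pos: [0.6156, -0.1373, 0.1431]
ee_rot: [0.308, 3.124, -0.003]
force: [-6.8, -0.0, 15.9]
grip_width: -0.0
grasp_force: 7.8
```

play_rows(
  increments=[
    [[0,0,1],0,0],
    [[0,0,1],0,0],
    [[0,0,-15],0,0],
    [[0,15,-22],0,0],
    [[0,55,-22],0,0],
    [[0,95,-22],0,0],
    [[0,130,-22],0,0],
    [[0,136,-16],0,0],
    [[0,136,-11],0,0],
    [[0,136,-11],0,0],
  ],
)

```text
t: 26.75
ee_pos: [0.6412, -0.0026, 0.15]
ee_rot: [-0.306, -3.125, -0.0]
force: [-0.8, 0.1, -0.2]
grip_width: 0.0002
grasp_force: 0.0
```

play_rows(
  increments=[
    [[0,0,2],0,0],
    [[0,0,4],0,0],
    [[0,0,6],0,0],
    [[0,0,6],0,0],
  ],
)

```text
t: 27.08
ee_pos: [0.6419, -0.0042, 0.1454]
ee_rot: [0.31, 3.126, 0.0]
force: [-0.5, 0.3, -0.0]
grip_width: -0.0002
grasp_force: 0.0
```

play_rows(
  increments=[
    [[0,0,1],0,0],
    [[0,0,2],0,0],
    [[0,0,2],0,0],
  ],
)

```text
t: 27.33
ee_pos: [0.6421, -0.0036, 0.1439]
ee_rot: [0.308, 3.126, -0.001]
force: [-0.4, -1.4, 3.2]
grip_width: 0.0
grasp_force: 1.8
```

play_rows(
  increments=[
    [[0,0,1],0,0],
    [[0,0,2],0,0],
    [[0,0,3],0,0],
    [[0,0,3],0,0],
  ],
)

```text
t: 27.67
ee_pos: [0.6425, -0.0036, 0.1429]
ee_rot: [0.307, 3.124, -0.001]
force: [-4.2, -2.2, 16.8]
grip_width: 0.0002
grasp_force: 8.3
```

```bash
python3 -c "
from h import *
S=optics.get_image('scene');T=optics.get_image('top')
im=np.hstack([S[170:350,240:420],T[190:310,270:390].repeat(3,0).repeat(3,1)[::2,::2]])
cv2.imwrite('pics/s5.png',cv2.resize(im,None,fx=2.2,fy=2.2,interpolation=cv2.INTER_CUBIC))
"
```

```text
(no output)
```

View pics/s5.png

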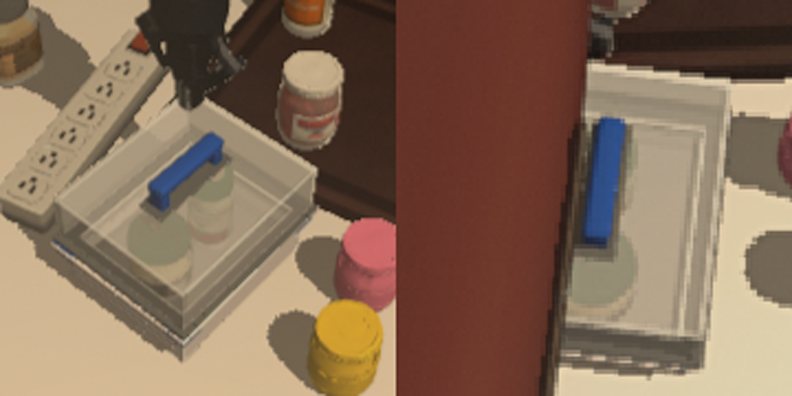

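The lid looks flat and seated, and both jars are upright inside. Press far-left firmly, then far-right once more for certainty.

play_rows(
  increments=[
    [[0,0,1.5],0,0],
    [[0,0,3],0,0],
    [[0,0,3],0,0],
  ],
)

```text
t: 28.02
ee_pos: [0.643, -0.0036, 0.1427]
ee_rot: [0.307, 3.121, -0.002]
force: [-11.7, 0.4, 34.4]
grip_width: 0.0002
grasp_force: 16.7
```

play_rows(
  increments=[
    [[0,0,-10],0,0],
    [[0,-15,-20],0,0],
    [[0,-55,-20],0,0],
    [[0,-95,-20],0,0],
    [[0,-130,-20],0,0],
    [[0,-136,-12],0,0],
    [[0,-136,-5],0,0],
    [[0,-136,-1],0,0],
    [[0,-136,1],0,0],
    [[0,-136,1],0,0],
  ],
)

```text
t: 28.85
ee_pos: [0.6162, -0.1397, 0.1427]
ee_rot: [0.309, 3.122, -0.014]
force: [-16.8, -11.9, 39.7]
grip_width: 0.0
grasp_force: 19.7
```

play_rows(
  increments=[
    [[0,0,-10],0,0],
    [[0,0,-40],0,0],
    [[0,-40,-80],0,0],
    [[0,-80,-110],0,0],
    [[0,-120,-110],0,0],
    [[0,-160,-110],0,0],
    [[0,-200,-110],0,0],
    [[0,-200,-110],0,0],
    [[0,-200,-110],0,0],
  ],
)

```text
t: 29.6
ee_pos: [0.5754, -0.3353, 0.245]
ee_rot: [-0.313, -3.125, -0.001]
force: [0.1, 0.4, -0.0]
grip_width: -0.0005
grasp_force: 0.0
```

```bash
python3 - <<'E'
from h import *
plan()
S=optics.get_image("scene");T=optics.get_image("top")
a=max(blobs(S,(105,120,40),(125,255,255),(270,180,380,300)),key=cv2.contourArea)
b=blobs(T,(105,120,40),(125,255,255),(290,200,380,310),5)
for c in b: print(cen(c),cv2.contourArea(c),cv2.minAreaRect(c))
b=max(b,key=cv2.contourArea)
print(tri(cen(a),cen(b)),onplane("top",cen(b),.16),onplane("scene",cen(a),.16),cv2.contourArea(a))
cv2.imwrite('pics/s6.png',cv2.resize(np.hstack([S[170:350,240:420],T[170:350,250:430]]),None,fx=2.2,fy=2.2))
E
```

```text
t 29.6 pos [ 0.5754 -0.3353  0.245 ] yaw 168.58 F [ 0.0896  0.3562 -0.0078] w -0.00045598659682915085 gf 0.0
[332.1606 243.761 ] 249.0 ((332.0892639160156, 244.01217651367188), (7.926641941070557, 37.92177200317383), 7.765166282653809)
(array([ 0.5494, -0.0534,  0.1532]), np.float64(0.0025275516196316358)) [ 0.5459 -0.0522  0.16  ] [ 0.5456 -0.0569  0.16  ] 274.0
```

View pics/s6.png

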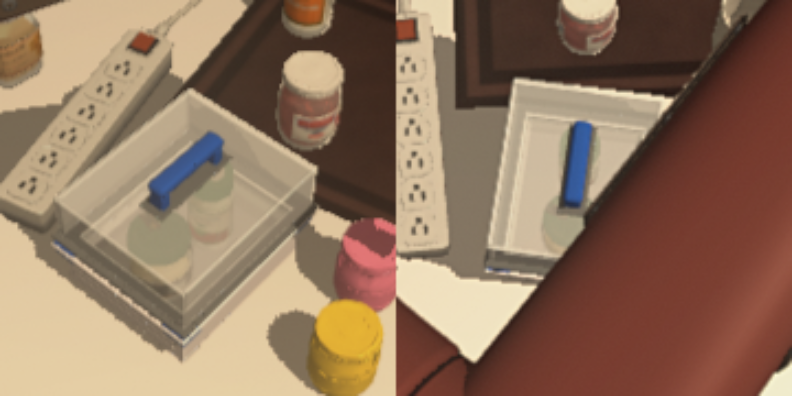

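The lid is centred and flat and the jars are upright. A blue sliver still shows at the near-left corner (crop (65,248)), so I press that one again.

```bash
python3 -c "
from h import *
plan((.4785,.03,.2,168.8),(.4785,.03,.146,168.8))"
```

```text
t 29.7 pos [ 0.5765 -0.3318  0.2454] yaw 168.76 F [-0.6104  0.7094 -0.4493] w 3.9187354548128306e-05 gf 0.0
[166.6 335.7  46.1] spin -0.0 dist 378.0
[166.5 335.6 100.1] spin -0.0 dist 388.0
```

play_rows(
  increments=[
    [[18,36,0],0,0],
    [[36,72,0],0,0],
    [[54,108,5],0,0],
    [[72,145,15],0,0],
    [[90,181,25],0,0],
    [[108,217,35],0,0],
    [[126,253,45],0,0],
    [[144,290,46],0,0],
    [[162,326,46],0,0],
    [[166,334,60],0,0],
  ],
)

```text
t: 30.53
ee_pos: [0.4773, 0.0335, 0.1884]
ee_rot: [0.297, 3.125, 0.003]
force: [0.2, -0.1, 0.7]
grip_width: 0.0002
grasp_force: 0.0
```

```bash
python3 -c "
from h import *
plan((.4785,.03,.147,168.8))"
```

```text
t 30.5333 pos [0.4773 0.0335 0.1884] yaw 169.12 F [ 0.2365 -0.0859  0.7163] w 0.00020903954518586073 gf 0.0
[-1.8 -3.3 41.4] spin 0.3 dist 42.0
```

play_rows(
  increments=[
    [[0,0,10],0,0],
    [[0,0,20],0,0],
    [[0,0,28],0,0],
    [[0,0,31],0,0],
    [[0,0,32],0,0],
    [[0,0,32],0,0],
  ],
)

```text
t: 31.03
ee_pos: [0.4787, 0.0265, 0.1542]
ee_rot: [-0.31, -3.126, -0.0]
force: [-0.0, -0.7, -0.9]
grip_width: -0.0002
grasp_force: 0.0
```

play_rows(
  increments=[
    [[0,0,1],0,0],
    [[0,0,2],0,0],
    [[0,0,2],0,0],
  ],
)

```text
t: 31.28
ee_pos: [0.4788, 0.0269, 0.1526]
ee_rot: [0.308, 3.126, 0.0]
force: [-0.4, -0.4, -0.0]
grip_width: 0.0004
grasp_force: 0.0
```

play_rows(
  increments=[
    [[0,0,1.5],0,0],
    [[0,0,3],0,0],
    [[0,0,3],0,0],
  ],
)

```text
t: 31.53
ee_pos: [0.4786, 0.0272, 0.1492]
ee_rot: [-0.308, -3.126, -0.0]
force: [-0.5, -0.3, -0.5]
grip_width: -0.0001
grasp_force: 0.0
```

play_rows(
  increments=[
    [[0,0,2],0,0],
    [[0,0,3.5],0,0],
    [[0,0,4],0,0],
    [[0,0,4],0,0],
  ],
)

```text
t: 31.87
ee_pos: [0.4785, 0.0272, 0.1452]
ee_rot: [-0.308, -3.126, -0.0]
force: [-0.0, -0.4, -0.2]
grip_width: -0.0001
grasp_force: 0.0
```

play_rows(
  increments=[
    [[0,0,1],0,0],
    [[0,0,2],0,0],
    [[0,0,2],0,0],
  ],
)

```text
t: 32.12
ee_pos: [0.4786, 0.0272, 0.1433]
ee_rot: [-0.308, -3.126, -0.0]
force: [-1.1, -0.4, -0.8]
grip_width: 0.0
grasp_force: 0.0
```

play_rows(
  increments=[
    [[0,0,1.5],0,0],
    [[0,0,3],0,0],
    [[0,0,3],0,0],
  ],
)

```text
t: 32.37
ee_pos: [0.4788, 0.0272, 0.1428]
ee_rot: [0.307, 3.125, -0.0]
force: [-9.3, 1.7, 20.5]
grip_width: 0.0003
grasp_force: 10.4
```

Near-left is home as well, with hard contact at 0.143. Retract and hand in.

play_rows(
  increments=[
    [[0,0,-10],0,0],
    [[0,0,-45],0,0],
    [[0,0,-80],0,0],
    [[0,0,-110],0,0],
    [[0,0,-110],0,0],
    [[0,0,-110],0,0],
    [[0,0,-110],0,0],
  ],
)

```text
t: 32.95
ee_pos: [0.4787, 0.0272, 0.2501]
ee_rot: [-0.308, -3.126, -0.0]
force: [1.3, -1.1, -0.2]
grip_width: -0.0
grasp_force: 0.0
```

```bash
python3 -c "
from h import *
from station import close_job
plan(); print(close_job())"
```

```text
t 32.95 pos [0.4787 0.0272 0.2501] yaw 168.76 F [ 1.2632 -1.1327 -0.1694] w -4.2425039894732626e-05 gf 0.0
the job is handed in; nothing more can be done
None
```

I handed the job in at about 33 s with no verdict returned: both jars stand upright in the box and the lid is flat, with all four corners at home depth by contact height. The one step I couldn't confirm is corner-by-corner order, because the other three corners had already sunk to or near home depth when I reached them.

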